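Close a slide press by feel

ROBOT

A 6-joint arm with a two-finger parallel gripper is mounted at the origin on the work surface. World frame = base frame: x ahead of the robot, y to its left, z up, the work surface at z = 0. Lengths are in m, angles in rad, forces in N, time in s.
With the tool pointing down it reaches from about 0.3 to 0.875 m from the base axis. Payload 6.4 kg.
Tool frame: the origin (TCP) lies between the finger pads; the fingertips stand 11 mm ahead of it and the grasp point (between the pads) lies 8 mm behind it (ctrl.tcp_to_tips is the distance from the TCP to the fingertips, in m); x points along the fingers, z is the direction in which the jaws open and shut, and the axes are right-handed (so a half turn about x gives the same grasp; the last joint's range is limited). The gripper opens to 85 mm and grips with 20 to 120 N. Pads are 22 mm wide; open, the fingers measure 114 mm over their backs; the gripper's body (76 mm by 85 mm) begins 54 mm behind the grasp point. The pads swing forward as they close: fully open they stand 13 mm farther back than shut.
Start: joints at [0.897, 0.181, 1.607, -0, 1.354, -0.206], TCP at [0.259, 0.513, 0.242] pointing down, gripper open.
Joint ranges: [-2.99, 2.99], [-0.89, 2.07], [0.3, 2.58], [-1.14, 4.28], [0, 2.63], [-3.12, 3.12]. Speed limits (rad/s): [2.57, 2.57, 3.01, 3.14, 3.14, 3.14].

INTERFACE

Orientations are given as a unit quaternion [w, x, y, z].
In Python, from bench import ctrl, eyes, hand_in gives the robot as it stands. The module is installed in compiled form; this text tells all that it offers.
- The arm moves only by the tool step_arm, never from a script. Its arguments are lists of equal length, an entry for each row: "xyz": the shift along the world's x, y, z in mm, a list of three; "spin": the turn about the world's z in rad; "fingers": the opening in per cent of the stroke, from 0 (shut) to 100 (fully open). A call has 1 to 10 rows; each row is the pose to reach, as a shift and turn from the pose commanded when the call began; what a row does not reach only later rows make up. A row lasts 1/10 s, in which the tool goes at most 50 mm and 8.59 degrees, less where a joint would pass 70% of its speed; a pose out of reach is approached as far as the arm can. A call with a gripper value outside its range is refused whole. The fingers move at their own pace and stop on an object; the grip force is fixed at half the most. Time passes only in rows, so rows that repeat a pose let the fingers close. It gives the time, the measured TCP pose, the force and the opening at its end, in the units of the state.
- ctrl.get_obs(): the state, without advancing time (a new reading comes with each control period).
- eyes.camera(name): name is "side" or "top" or "wrist"; returns the picture (384x512x3 uint8, red, green, blue); there is no depth.
- eyes.camera_model(name): a dict with "vertical_fov" (degrees; the focal length in pixels is half the picture's height over the tangent of half this angle, whatever the lens; pixels are square), "cx", "cy" (the principal point, pixels), "pose" (4x4, takes a point from camera to world coordinates); the wrist camera has in their place "tool_from_camera" (4x4, takes a point from camera to tool coordinates, whose origin is the TCP and whose axes are the tool frame's). Camera axes: x right, y up, looking along -z (the intrinsics and any distortion apply to the point x, -y, -z); pixel columns grow to the right and rows downward; lengths in m; the calibration is good to about 2 mm. A picture is of the moment at which its call begins: read the wrist's pose just before it. camera_model takes no time and is no camera call.
- hand_in(): hands the job in, once; it reports no verdict.
The state is a dict: "time_s": time; "q": joint angles; "dq": joint speeds; "joint_efforts": joint torques, N m; "eef_pos": TCP position; "eef_rot": TCP orientation; "wrist_force": force on the tool from outside, world axes, zero at the start; "torque": the same for the moment, N m; "opening": opening from 0.0 (shut) to 1.0 (fully open).
Only numpy, scipy, OpenCV 4.12 (cv2) and the standard library are available. Lean on these libraries where they do the work, as an engineer would, in place of code of your own. Each camera call takes 0.05 s, during which the arm holds its last target.

TASK

Close the slide press: pick up the black top plate by its orange grip, lower it level onto the two guide pins, and keep pushing it down until you feel the slide carrier come up hard against the stop hidden in the press (a steady push of 15 to 25 N for about half a second; never above 45 N on the glass slides). Then let go and leave the plate resting level on the carrier; do not tip or drop the plate, and leave the slide mailer, amber bottle, glass dish and pencil alone.

Things in the scene. Friction and masses are not known exactly. Their poses are not given: they have to be found in the camera images.
- press: slide press fixed to the bench: white base 120 (x) x 190 (y) x 20 mm, two steel guide pins at y = +72 and -72 mm, x = 0; low white skirts at x = +/-51 mm reach 26 mm above the bench. Origin: on the bench under the base's centre; z up. Position and yaw vary.
- pin_tip (a point): tip of the guide pin at y = +72 mm, 115 mm above the bench (the other pin mirrors it). Pins are 12 mm in diameter, straight up to 100 mm above the bench, then taper to a 4 mm tip.
- carrier: blue slide carrier between the pins, 80 (x) x 100 (y) x 12 mm, glass slides flush in its top. Origin: centre of its underside. It only slides straight down. Its drag is about 7 N: the plate's own weight does not sink it; no spring, it stays where pushed.
- slides (a point): centre of the carrier's top, 56 to 92 mm above the bench at the start. 16 to 30 mm below its start (top then 40 to 62 mm above the bench) it meets a stop hidden in the press; where differs every time and cannot be seen. The stop sits on a stiff buffer: the push then rises above the drag by 4 N per mm.
- plate: loose top plate, black plastic, 90 (x) x 180 (y) x 12 mm, about 0.4 kg, flat on the bench. Two 18 mm through holes at y = +72 and -72 mm, x = 0, take the pins with 3 mm play all round; either way round fits. Origin: centre of its underside; z up.
- grip (a point): point inside the plate's upright orange grip, on its centre line, 55 mm above the underside: pinch here from above. The grip is 18 mm thick along the plate's x, 54 mm along y, and spans 12 to 72 mm above the underside.
- mailer: bystander, to be left alone: a closed white plastic slide mailer with a blue band, 82 x 26 x 20 mm, lying flat; origin: centre of its underside
- stain: bystander, to be left alone: an amber bottle with a black cap, 48 mm across, 100 mm tall; origin: centre of its underside
- dish: bystander, to be left alone: a shallow glass dish, 70 mm across, 18 mm tall; origin: centre of its underside
- pencil: bystander, to be left alone: a thick yellow pencil, 150 mm long, 12 mm thick; origin: centre of its underside, at mid length
Mind the look-alikes: they are no part of the job. Leave any red look-alike of the plate alone.

How it is judged:
By the outcome, as a careful person would: the job done as asked, in the order asked, and still so for the second after the job is handed in, with the robot touching nothing.
It also fails if it takes over 48 s, if anything falls off the work surface, if the arm or the gripper's body presses on something with over 40 N, if the wrist force passes 120 N, or if a joint passes its speed limit or range.

## Working session

There is one attempt and no reset: what is moved stays moved. The work goes in short steps, Python scripts to look and compute and a tool call to move; the robot and the scene stay as the last step left them, time stands still between calls to the robot, and variables do not carry over. Pictures are saved under pics/ and viewed, and the job is handed in when it is done.

Besides the shell and the picture viewer there is one more tool, called after "Emit:" as name(argument=value, ...) on one line, values as JSON. step_arm: Moves the arm, as the interface text tells. Its arguments: {"type":"object","properties":{"xyz":{"type":"array"},"spin":{"type":"array"},"fingers":{"type":"array"}},"required":["xyz","spin","fingers"]}

```bash
mkdir -p pics; python3 - <<'E'
from bench import ctrl, eyes
import cv2, numpy as np
o=ctrl.get_obs(); print(o, ctrl.tcp_to_tips)
for n in ["side","top","wrist"]:
    im=eyes.camera(n); cv2.imwrite(f"pics/{n}0.png",im[:,:,::-1]); print(n,eyes.camera_model(n))
E
```

```text
{'time_s': 0.0, 'q': array([ 8.96706974e-01,  1.81543965e-01,  1.60802265e+00,  1.03979193e-05,
        1.35379388e+00, -2.06276569e-01]), 'dq': array([ 8.96145359e-04,  8.88664050e-05, -3.80065195e-05, -1.93506072e-04,
       -8.13064576e-04, -2.80434983e-04]), 'joint_efforts': array([ 3.68397468e-04, -4.44869685e+01, -3.51334727e+01, -2.63011734e-04,
        9.05809313e-03,  2.89581777e-06]), 'eef_pos': array([0.25891373, 0.5128056 , 0.24137542]), 'eef_rot': array([ 0.60168466, -0.37070186,  0.60286339,  0.3702856 ]), 'wrist_force': array([ 0.5216354 , -0.08110345,  0.48211315]), 'torque': array([ 0.01534692,  0.0191808 , -0.02567337]), 'opening': 0.9936317117775745} 0.011
side {'vertical_fov': 50.43483012333545, 'cx': 252.54398278132183, 'cy': 194.81652675804008, 'pose': array([[ 0.76853429,  0.44347394, -0.46117882, -0.08102692],
       [-0.6397285 ,  0.5212262 , -0.56486344, -0.65273739],
       [-0.01012373,  0.72914615,  0.68428312,  0.97353918],
       [ 0.        ,  0.        ,  0.        ,  1.        ]])}
top {'vertical_fov': 57.76465977172317, 'cx': 256.5735413732693, 'cy': 190.67444246443452, 'pose': array([[ 0.00611673,  0.99922144, -0.03897567,  0.46240259],
       [-0.9994327 ,  0.00481785, -0.03333271,  0.05414982],
       [-0.03311898,  0.03915744,  0.99868405,  0.91453729],
       [ 0.        ,  0.        ,  0.        ,  1.        ]])}
wrist {'vertical_fov': 67.74429987908353, 'cx': 252.2410777442884, 'cy': 188.43139582764456, 'tool_from_camera': array([[-1.03329541e-03,  3.05345091e-01, -9.52241202e-01,
        -1.31369952e-01],
       [-3.19349808e-05,  9.52241700e-01,  3.05345285e-01,
         7.89302755e-02],
       [ 9.99999466e-01,  3.45921687e-04, -9.74195791e-04,
        -6.42572875e-05],
       [ 0.00000000e+00,  0.00000000e+00,  0.00000000e+00,
         1.00000000e+00]])}
```

View pics/side0.png

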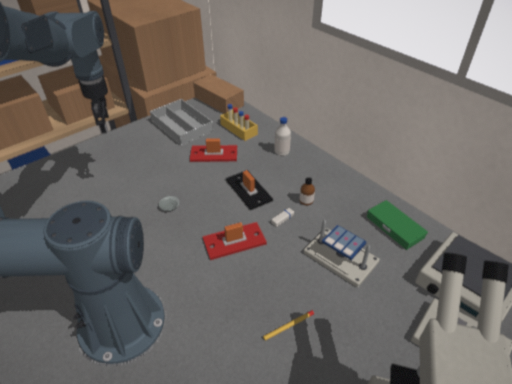

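View pics/top0.png

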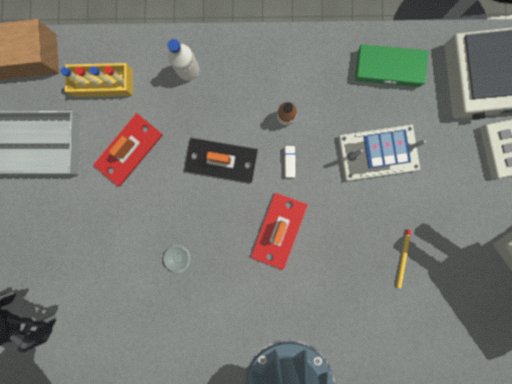

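View pics/wrist0.png

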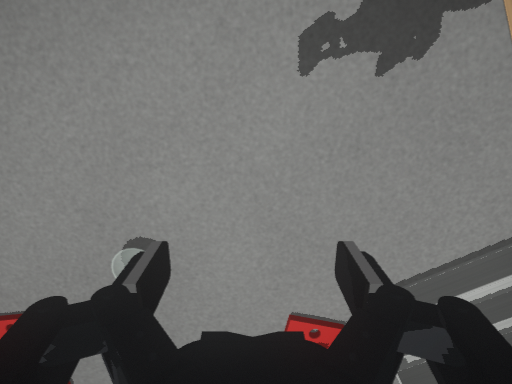

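The side view shows the black plate at (249,190) and the press at (342,250). The top view shows the plate at (220,160), the press at (380,152), the bottle at (287,112), and the mailer at (290,161) between plate and press. I'll enlarge the top view to measure.

```bash
cat > h.py <<'E'
import numpy as np, cv2
from bench import ctrl, eyes
from scipy.spatial.transform import Rotation as R
def cam(name):
    m=eyes.camera_model(name); f=192/np.tan(np.radians(m['vertical_fov'])/2)
    if name=='wrist':
        o=ctrl.get_obs(); q=o['eef_rot']; T=np.eye(4); T[:3,:3]=R.from_quat([q[1],q[2],q[3],q[0]]).as_matrix(); T[:3,3]=o['eef_pos']
        P=T@m['tool_from_camera']
    else: P=m['pose']
    return dict(f=f,cx=m['cx'],cy=m['cy'],P=P)
def ray(c,u,v):
    d=np.array([(u-c['cx'])/c['f'],-(v-c['cy'])/c['f'],-1.]); return c['P'][:3,3],c['P'][:3,:3]@d
def onz(c,uv,z):
    o,d=ray(c,*uv); return o+d*(z-o[2])/d[2]
def proj(c,p):
    q=np.linalg.inv(c['P'])@np.append(p,1.); return np.array([c['cx']+c['f']*q[0]/-q[2], c['cy']-c['f']*q[1]/-q[2]])
def tri(l):
    A=np.zeros((3,3));b=np.zeros(3)
    for c,uv in l:
        o,d=ray(c,*uv); d=d/np.linalg.norm(d); M=np.eye(3)-np.outer(d,d); A+=M;b+=M@o
    p=np.linalg.solve(A,b)
    return p,[np.round(proj(c,p)-uv,1) for c,uv in l]
E
python3 - <<'E'
import cv2
t=cv2.imread('pics/top0.png'); s=cv2.imread('pics/side0.png')
def crop(i,x,y,w,h,k,n): cv2.imwrite(n,cv2.resize(i[y:y+h,x:x+w],None,fx=k,fy=k,interpolation=cv2.INTER_CUBIC))
crop(t,175,125,100,70,8,'pics/c1.png'); crop(t,320,115,112,75,7,'pics/c2.png')
crop(s,295,205,100,85,7,'pics/c3.png'); crop(s,215,160,70,60,10,'pics/c4.png')
E
```

```text
(no output)
```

View pics/c1.png

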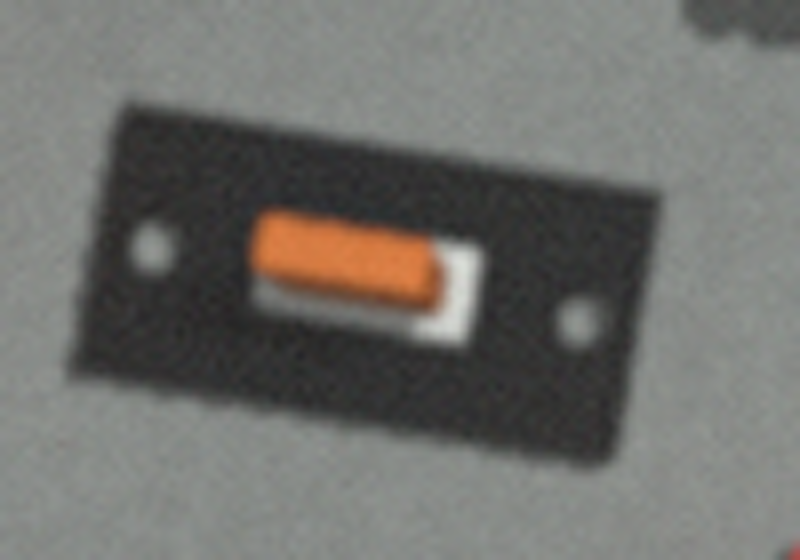

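View pics/c2.png

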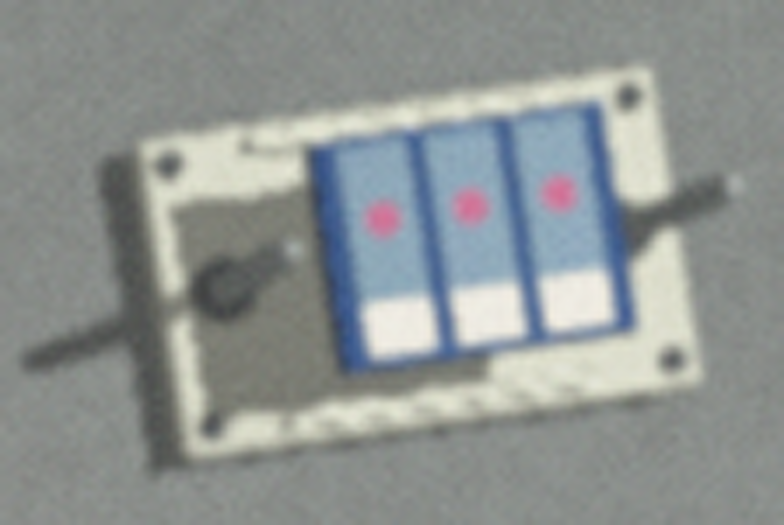

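View pics/c3.png

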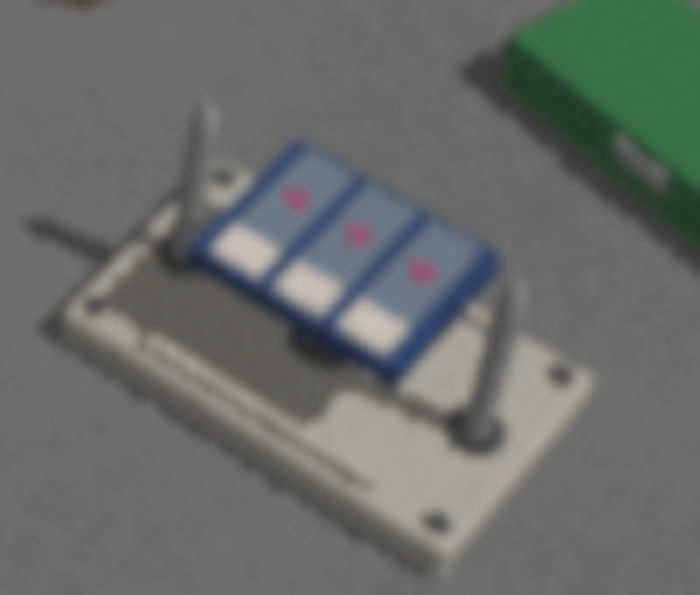

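View pics/c4.png

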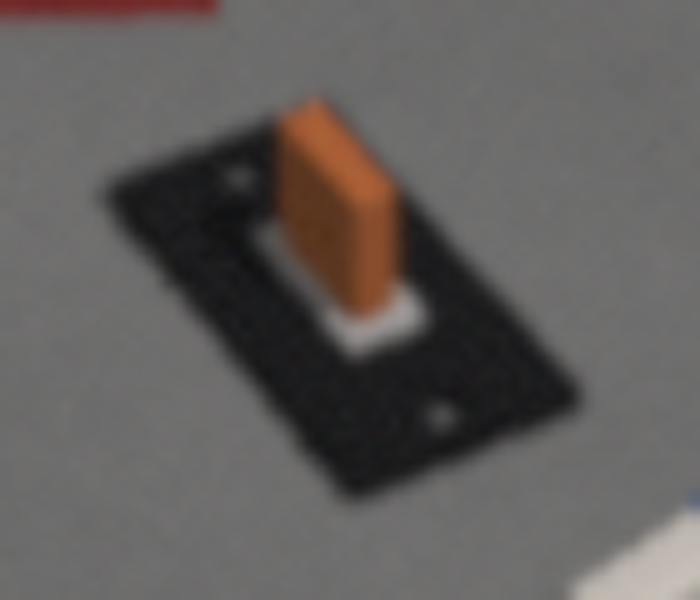

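```bash
cat > m.py <<'E'
from h import *
t=cam('top'); s=cam('side')
def P(x,y,ox,oy,k): return ((x+.5)/k-.5+ox,(y+.5)/k-.5+oy)
c1=lambda x,y:P(x,y,175,125,8)
c2=lambda x,y:P(x,y,320,115,7)
c3=lambda x,y:P(x,y,295,205,7)
c4=lambda x,y:P(x,y,215,160,10)
np.set_printoptions(precision=4,suppress=True)
C=np.array([onz(t,c1(*p),.012) for p in [(125,103),(660,190),(610,462),(72,375)]]); print('plate corners ctr',C.mean(0), 'sides',np.linalg.norm(np.diff(C,axis=0),axis=1))
e=(C[0]+C[3]-C[1]-C[2]); print('yaw(y axis) corners',np.degrees(np.arctan2(-e[0],e[1])))
ha,hb=onz(t,c1(153,248),.006),onz(t,c1(578,323),.006); e=ha-hb; print('holes',(ha+hb)/2,np.linalg.norm(e),np.degrees(np.arctan2(-e[0],e[1])))
ha,hb=onz(s,c4(240,178),.006),onz(s,c4(440,415),.006); e=ha-hb; print('holes side',(ha+hb)/2,np.linalg.norm(e),np.degrees(np.arctan2(-e[0],e[1])))
g=[onz(t,c1(*p),.072) for p in [(262,210),(440,240),(434,298),(252,275)]]; print('grip top',np.mean(g,0))
gs=[onz(s,c4(*p),.072) for p in [(313,98),(398,185),(362,203),(280,118)]]; print('grip side',np.mean(gs,0))
C=np.array([onz(t,c2(*p),.02) for p in [(138,140),(652,70),(702,382),(188,460)]]); print('press corners ctr',C.mean(0),np.linalg.norm(np.diff(C,axis=0),axis=1))
e=(C[0]+C[3]-C[1]-C[2]); print('yaw',np.degrees(np.arctan2(-e[0],e[1])))
S=np.array([onz(t,c2(*p),.02) for p in [(169,164),(628,97),(672,359),(212,426)]]);e=(S[0]+S[3]-S[1]-S[2]); print('screws',S.mean(0),np.degrees(np.arctan2(-e[0],e[1])))
a=(t,c2(290,250)),(s,c3(207,105)); b=(t,c2(733,185)),(s,c3(514,283))
pa,ra=tri(a);pb,rb=tri(b);print('tips',pa,pb,ra,rb)
ta,tb=onz(t,a[0][1],.115),onz(t,b[0][1],.115); e=ta-tb; print('tips top',(ta+tb)/2,np.linalg.norm(e),np.degrees(np.arctan2(-e[0],e[1])))
ta,tb=onz(s,a[1][1],.115),onz(s,b[1][1],.115); e=ta-tb; print('tips side',(ta+tb)/2,np.linalg.norm(e),np.degrees(np.arctan2(-e[0],e[1])))
sa=[tri([(t,c2(*p)),(s,c3(*q))])[0] for p,q in [((385,219),(296,198)),((472,207),(359,235)),((562,194),(423,271))]]; print('slide dots',np.array(sa))
o=ctrl.get_obs();q=o['eef_rot'];M=R.from_quat([q[1],q[2],q[3],q[0]]).as_matrix(); print('tool axes\n',M, 'jaw ang',np.degrees(np.arctan2(M[1,2],M[0,2])))
E
python3 m.py
```

```text
plate corners ctr [0.5779 0.1797 0.012 ] sides [0.1784 0.0903 0.1788]
yaw(y axis) corners -9.093376202454614
holes [0.5776 0.1808 0.006 ] 0.14275649780590546 -9.885580211111701
holes side [0.5792 0.1795 0.006 ] 0.14364051597663102 -9.978353537049232
grip top [0.5783 0.1772 0.072 ]
grip side [0.5801 0.1783 0.072 ]
press corners ctr [ 0.5975 -0.2295  0.02  ] [0.188  0.1154 0.1874]
yaw 8.376339192496193
screws [ 0.598  -0.2296  0.02  ] 8.482850299659477
tips [ 0.5876 -0.1579  0.1151] [ 0.6083 -0.3     0.1158] [array([ 0.1, -0.2]), array([-0.2,  0. ])] [array([-0.1,  0.1]), array([ 0.1, -0. ])]
tips top [ 0.5979 -0.2291  0.115 ] 0.14443452395505466 8.515757328734747
tips side [ 0.5985 -0.2288  0.115 ] 0.14313160446086287 8.309908652687584
slide dots [[ 0.6032 -0.1987  0.0814]
 [ 0.6077 -0.2284  0.0809]
 [ 0.6119 -0.2582  0.082 ]]
tool axes
 [[-0.0008 -0.8926  0.4509]
 [-0.001   0.4509  0.8926]
 [-1.      0.0003 -0.0013]] jaw ang 63.1995887996086
```

The grip is near (0.578, 0.178) with plate yaw about -9.7°. The press is at (0.598, -0.229) with yaw about 8.4°, and the carrier top at about 0.081. Next I'll move above the grip.

Emit:
step_arm(xyz=[[32, -33, 0], [64, -67, 0], [96, -100, 0], [128, -133, -6], [160, -167, -12], [192, -200, -18], [224, -233, -24], [256, -267, -30], [288, -300, -40], [320, -333, -50]], spin=[-0.127, -0.254, -0.381, -0.508, -0.635, -0.762, -0.889, -1.016, -1.143, -1.272], fingers=[100, 100, 100, 100, 100, 100, 100, 100, 100, 100])

```text
time_s: 1.15
eef_pos: [0.5803, 0.1786, 0.1919]
eef_rot: [0.704, 0.062, 0.704, -0.062]
wrist_force: [1.3, 0.7, -0.1]
opening: 0.997
```

Emit:
step_arm(xyz=[[0, 0, 0], [0, 0, 0], [0, 0, 0]], spin=[0, 0, 0], fingers=[100, 100, 100])

```text
time_s: 1.45
eef_pos: [0.5785, 0.181, 0.1922]
eef_rot: [0.704, 0.059, 0.705, -0.059]
wrist_force: [-0.7, 0.1, 0.4]
opening: 0.998
```

```bash
python3 - <<'E'
from h import *
c=cam('wrist'); im=eyes.camera('wrist'); cv2.imwrite('pics/w1.png',im[:,:,::-1]); np.save('w1.npy',c['P'])
o=ctrl.get_obs();print(o['time_s'],o['eef_pos'],o['q'],o['wrist_force'])
q=o['eef_rot'];M=R.from_quat([q[1],q[2],q[3],q[0]]).as_matrix(); print(np.degrees(np.arctan2(M[1,2],M[0,2])))
print('grip top proj',proj(c,[.579,.178,.072]))
E
```

```text
1.5 [0.5784787  0.18138059 0.19248214] [1.08121267e-01 2.95709051e-01 1.57181218e+00 3.30694427e-04
 1.27420927e+00 2.74841139e-01] [ 0.06387579 -0.45956059  0.28134883]
-9.557882131921005
grip top proj [254.06617081 189.34758077]
```

View pics/w1.png

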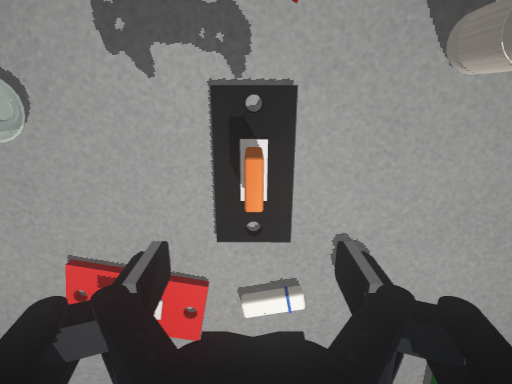

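The wrist view shows the plate centred between the jaws, with its holes at (253,103) and (254,227) and the grip at (254,180). I'll check it in numbers.

```bash
python3 - <<'E'
from h import *
c=cam('wrist'); c['P']=np.load('w1.npy')
im=cv2.imread('pics/w1.png'); hsv=cv2.cvtColor(im,cv2.COLOR_BGR2HSV)
g=im.max(2); roi=np.zeros_like(g); roi[70:250,200:305]=1
m=((g<70)&(roi>0)).astype(np.uint8)
# holes: bright comps within plate
h=((g>75)&(roi>0)).astype(np.uint8)
n,l,st,ce=cv2.connectedComponentsWithStats(h)
for i in range(1,n):
    if 30<st[i,4]<600: print(st[i],ce[i])
for nm,z in (('z6',.006),('z12',.012)):
    a,b=onz(c,(253.3,103),z),onz(c,(253.5,227),z); e=a-b; print(nm,(a+b)/2,np.linalg.norm(e),np.degrees(np.arctan2(-e[0],e[1])))
C=np.array([onz(c,p,.012) for p in [(210,85),(298,85),(291,236),(217,236)]]); print(C.mean(0),np.linalg.norm(np.diff(C,axis=0),axis=1))
cv2.imwrite('pics/w1c.png',cv2.resize(im[70:250,195:315],None,fx=3.3,fy=3.3,interpolation=cv2.INTER_CUBIC))
E
```

```text
[245  94  17  17 220] [253.30454545 102.28636364]
[246 221  15  10 100] [253.01 225.6 ]
z6 [0.57909845 0.1808974  0.006     ] 0.14474709865162944 -9.432011647989295
z12 [0.57932293 0.18236063 0.012     ] 0.14201256827685346 -9.432011647989272
[0.58044979 0.18509191 0.012     ] [0.09021854 0.1716097  0.08937098]
```

View pics/w1c.png

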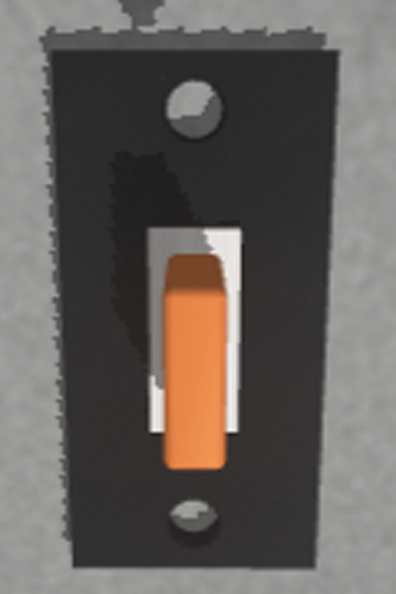

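Emit:
step_arm(xyz=[[0, -1, -40], [0, -1, -80], [0, -1, -110], [0, -1, -130], [0, -1, -145], [0, -1, -145], [0, -1, -145]], spin=[0, 0, 0, 0, 0, 0, 0], fingers=[100, 100, 100, 100, 100, 100, 100])

```text
time_s: 2.2
eef_pos: [0.5796, 0.1799, 0.0482]
eef_rot: [0.705, 0.059, 0.704, -0.059]
wrist_force: [1.5, 0.1, 1.2]
opening: 1.002
```

Emit:
step_arm(xyz=[[0, 0, 0], [0, 0, 0], [0, 0, 0], [0, 0, 0], [0, 0, 0], [0, 0, 0], [0, 0, 0], [0, 0, 0]], spin=[0, 0, 0, 0, 0, 0, 0, 0], fingers=[70, 40, 20, 0, 0, 0, 0, 0])

```text
time_s: 3.0
eef_pos: [0.5795, 0.1792, 0.0477]
eef_rot: [0.705, 0.06, 0.704, -0.06]
wrist_force: [-0.8, -0.1, 5.1]
opening: 0.203
```

```bash
python3 - <<'E'
from h import *
o=ctrl.get_obs();print(o['time_s'],o['eef_pos'],o['wrist_force'],o['torque'],o['opening'])
E
```

```text
3.0 [0.57952843 0.17921329 0.04774379] [-0.82675237 -0.0546283   5.12863872] [-0.08594682  0.23754959 -0.01032368] 0.20294212286066624
```

Gripped (opening ≈ 17 mm). Next I lift.

Emit:
step_arm(xyz=[[0, 0, 10], [0, 0, 30], [0, 0, 60], [0, 0, 95], [0, 0, 130], [0, 0, 155], [0, 0, 165], [0, 0, 165], [0, 0, 165]], spin=[0, 0, 0, 0, 0, 0, 0, 0, 0], fingers=[0, 0, 0, 0, 0, 0, 0, 0, 0])

```text
time_s: 3.9
eef_pos: [0.5782, 0.1791, 0.2105]
eef_rot: [0.704, 0.059, 0.706, -0.06]
wrist_force: [0.6, 0.1, -4.5]
opening: 0.201
```

```bash
python3 - <<'E'
from h import *
c=cam('wrist'); im=eyes.camera('wrist'); cv2.imwrite('pics/w2.png',im[:,:,::-1]); np.save('w2.npy',c['P'])
o=ctrl.get_obs();print(o['time_s'],o['eef_pos'],o['wrist_force'],o['torque'],o['opening'])
im=eyes.camera('side'); cv2.imwrite('pics/s2.png',cv2.resize(im[:,:,::-1][60:300,100:420],None,fx=2.4,fy=2.4))
E
```

```text
3.95 [0.57795941 0.17905265 0.20993622] [-0.20307229  0.24512039 -3.65767691] [-0.01727024 -0.04099411 -0.01802539] 0.20302059063238279
```

View pics/w2.png

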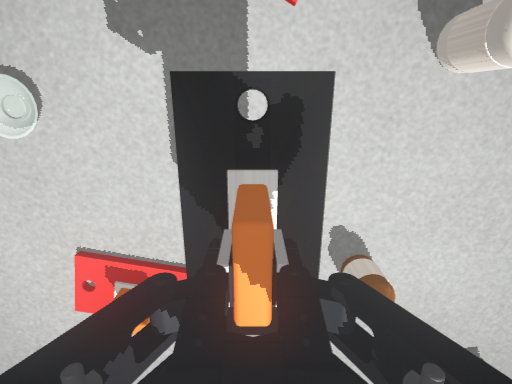

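View pics/s2.png

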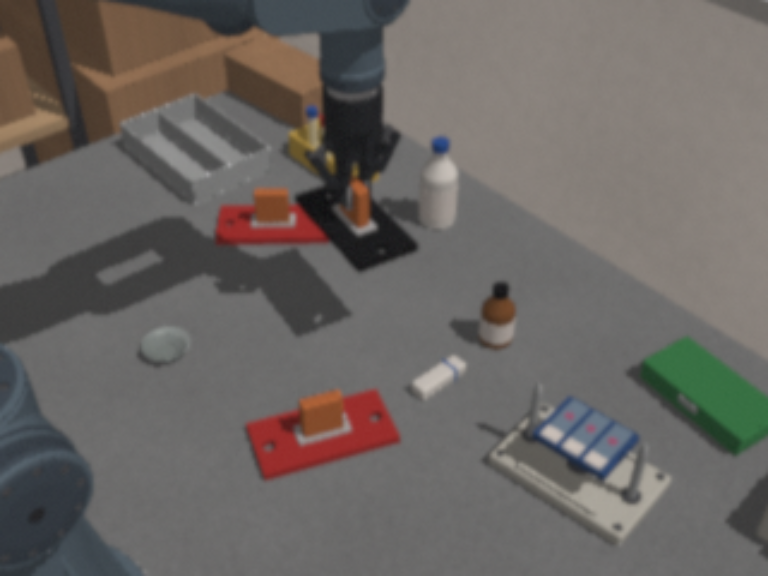

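The plate is held level, with its far hole at (253,104) in the wrist view. I'll work out the plate's offset in the tool frame.

```bash
python3 - <<'E'
from h import *
np.set_printoptions(precision=4,suppress=True)
c=cam('wrist'); c['P']=np.load('w2.npy')
im=cv2.imread('pics/w2.png'); g=im.max(2); h=np.zeros_like(g); h[85:125,230:275]=(g[85:125,230:275]>90)
n,l,st,ce=cv2.connectedComponentsWithStats(h); print(st[1:],ce[1:])
o=ctrl.get_obs(); q=o['eef_rot'];M=R.from_quat([q[1],q[2],q[3],q[0]]).as_matrix(); p=o['eef_pos']; print(p,M)
zu=p[2]-.0477
k=int(np.argmax(st[1:,4]))+1
u,v=ce[k]
top=st[k,1];bot=top+st[k,3]
print('ctr at z',[M.T@(onz(c,(u,v),zu+z)-p) for z in (0.,.006,.012)])
print('near edge(top img) at both z',[M.T@(onz(c,(u,y),zu+z)-p) for y in(top,bot) for z in (0,.012)])
print('corners',[M.T@(onz(c,a,zu+.012)-p) for a in ((171,72),(335,71.5))])
print('yaw jaw',np.degrees(np.arctan2(M[1,2],M[0,2])))
E
```

```text
[[238  89  30  32 737]] [[252.4763 104.3107]]
[0.5779 0.1791 0.2098] [[-0.0042  0.1682  0.9857]
 [-0.0004  0.9857 -0.1682]
 [-1.     -0.0011 -0.004 ]]
ctr at z [array([ 0.0476,  0.0743, -0.0002]), array([ 0.0416,  0.0744, -0.0002]), array([ 0.0356,  0.0746, -0.0002])]
near edge(top img) at both z [array([ 0.0476,  0.083 , -0.0002]), array([ 0.0356,  0.0827, -0.0002]), array([ 0.0476,  0.0645, -0.0002]), array([ 0.0356,  0.0654, -0.0002])]
corners [array([ 0.0358,  0.0915, -0.0446]), array([0.0354, 0.0917, 0.0447])]
yaw jaw -9.685218204139659
```

Emit:
step_arm(xyz=[[0, -10, 0], [2, -30, 0], [4, -60, 0], [6, -95, 0], [8, -130, 0], [10, -170, 0], [12, -210, 0], [14, -250, 0], [16, -290, 0], [18, -325, 0]], spin=[0, 0.02, 0.05, 0.08, 0.12, 0.16, 0.2, 0.24, 0.27, 0.29], fingers=[0, 0, 0, 0, 0, 0, 0, 0, 0, 0])

```text
time_s: 5.0
eef_pos: [0.5964, -0.1484, 0.2113]
eef_rot: [0.705, -0.043, 0.706, 0.043]
wrist_force: [0.7, 0.1, -3.6]
opening: 0.204
```

Emit:
step_arm(xyz=[[1, -30, 0], [2, -55, 0], [2, -73, 0], [2, -82, 0], [2, -85, 0], [2, -85, 0], [2, -85, 0], [2, -85, 0]], spin=[0.01, 0.02, 0.026, 0.026, 0.026, 0.026, 0.026, 0.026], fingers=[0, 0, 0, 0, 0, 0, 0, 0])

```text
time_s: 5.8
eef_pos: [0.5994, -0.2297, 0.2123]
eef_rot: [0.705, -0.052, 0.705, 0.052]
wrist_force: [0.2, -0.3, -3.2]
opening: 0.203
```

```bash
python3 - <<'E'
from h import *
np.set_printoptions(precision=4,suppress=True)
c=cam('wrist'); im=eyes.camera('wrist'); cv2.imwrite('pics/w3.png',im[:,:,::-1]); np.save('w3.npy',c['P'])
o=ctrl.get_obs();print(o['time_s'],o['eef_pos'],o['wrist_force'],o['torque'],o['opening'])
q=o['eef_rot'];M=R.from_quat([q[1],q[2],q[3],q[0]]).as_matrix(); p=o['eef_pos'];print(np.degrees(np.arctan2(M[1,2],M[0,2])), p+.0018*M[:,1])
im=eyes.camera('side'); cv2.imwrite('pics/s3f.png',im[:,:,::-1]); cv2.imwrite('pics/s3.png',cv2.resize(im[:,:,::-1][150:290,270:430],None,fx=4,fy=4,interpolation=2))
im=eyes.camera('top'); cv2.imwrite('pics/t3f.png',im[:,:,::-1]);cv2.imwrite('pics/t3.png',cv2.resize(im[:,:,::-1][90:220,310:440],None,fx=4,fy=4,interpolation=2))
E
```

```text
5.85 [ 0.5994 -0.2298  0.2124] [ 0.4777 -0.9206 -3.2957] [-0.0209  0.0136  0.035 ] 0.2020722916405725
8.488987351339278 [ 0.5992 -0.2281  0.2124]
```

View pics/w3.png

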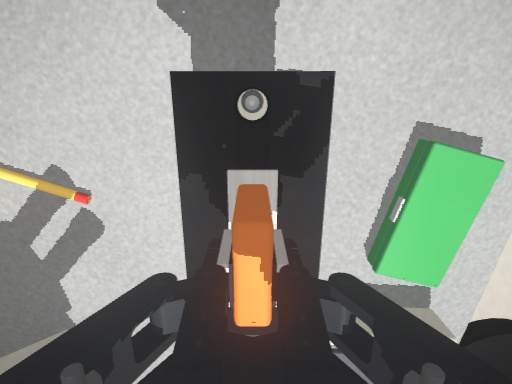

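View pics/s3.png

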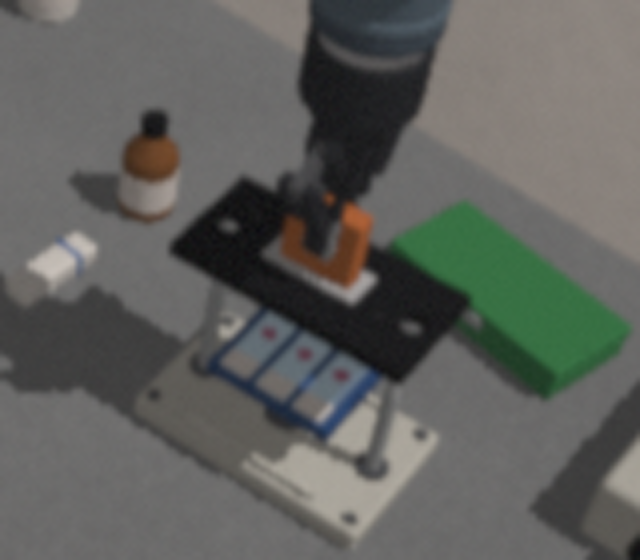

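View pics/t3.png

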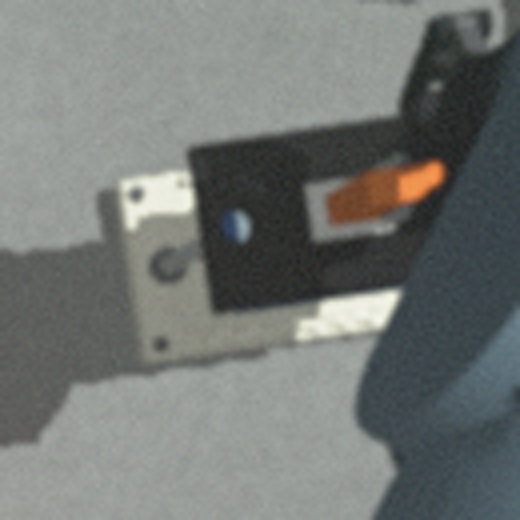

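The wrist view shows the pin tip through the far hole at about (252,102). I'll compare it with the hole position.

```bash
python3 - <<'E'
from h import *
np.set_printoptions(precision=4,suppress=True)
c=cam('wrist'); c['P']=np.load('w3.npy')
im=cv2.imread('pics/w3.png'); cv2.imwrite('pics/w3c.png',cv2.resize(im[80:128,226:278],None,fx=11,fy=11,interpolation=2))
E
```

```text
(no output)
```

View pics/w3c.png

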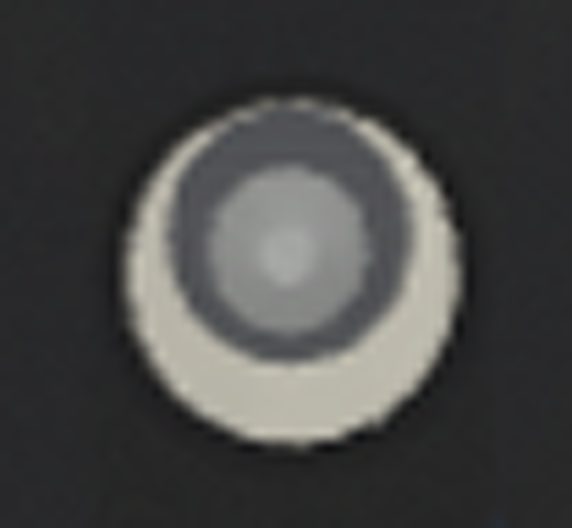

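```bash
python3 - <<'E'
from h import *
np.set_printoptions(precision=4,suppress=True)
c=cam('wrist'); c['P']=np.load('w3.npy')
o=ctrl.get_obs(); p=o['eef_pos'];q=o['eef_rot'];M=R.from_quat([q[1],q[2],q[3],q[0]]).as_matrix()
tip=onz(c,(251.7,102.45),.115); col=onz(c,(251.9,101.5),.100); zu=p[2]-.0477
hole=onz(c,(252.1,104.1),zu+.006); print('tip',tip,'hole',hole,'d',tip-hole, 'tool frame',M.T@(tip-hole)); 
base=onz(c,(226+289/11-.5,80+230/11-.5),.026);print('collar',base)
print('tipfromstatic',[.5876,-.1579]); print(M)
E
```

```text
tip [ 0.5875 -0.1561  0.115 ] hole [ 0.5878 -0.156   0.1707] d [-0.0003 -0.0001 -0.0557] tool frame [ 0.0557 -0.     -0.0003]
collar [ 0.5874 -0.1555  0.026 ]
tipfromstatic [0.5876, -0.1579]
[[ 0.0001 -0.1473  0.9891]
 [-0.      0.9891  0.1473]
 [-1.     -0.      0.0001]]
```

The wrist camera puts hole and pin in line to within 0.5 mm. I'll lower slowly over the tips.

Emit:
step_arm(xyz=[[0, 0, -10], [0, 0, -25], [0, 0, -38], [0, 0, -44], [0, 0, -48], [0, 0, -52], [0, 0, -55], [0, 0, -55]], spin=[0, 0, 0, 0, 0, 0, 0, 0], fingers=[0, 0, 0, 0, 0, 0, 0, 0])

```text
time_s: 6.75
eef_pos: [0.5992, -0.2308, 0.1571]
eef_rot: [0.705, -0.052, 0.705, 0.052]
wrist_force: [0.4, -0.3, -4.5]
opening: 0.198
```

```bash
python3 - <<'E'
from h import *
np.set_printoptions(precision=4,suppress=True)
c=cam('wrist'); im=eyes.camera('wrist'); cv2.imwrite('pics/w4c.png',cv2.resize(im[:,:,::-1][80:128,226:278],None,fx=8,fy=8,interpolation=2))
im=eyes.camera('side'); cv2.imwrite('pics/s4.png',cv2.resize(im[:,:,::-1][175:290,290:410],None,fx=5,fy=5,interpolation=2))
o=ctrl.get_obs();print(o['time_s'],o['eef_pos'],o['wrist_force'],o['torque'],o['opening'])
E
```

```text
6.85 [ 0.5994 -0.2309  0.1576] [ 0.2849 -0.7831 -3.3621] [ 0.022  -0.0278  0.0208] 0.206376412318596
```

View pics/w4c.png

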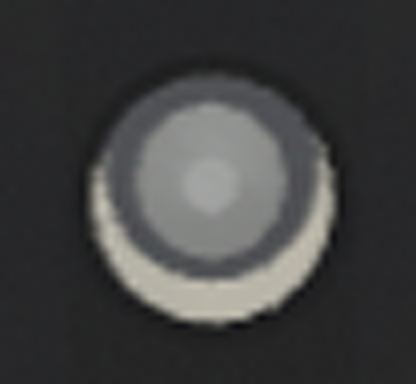

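View pics/s4.png

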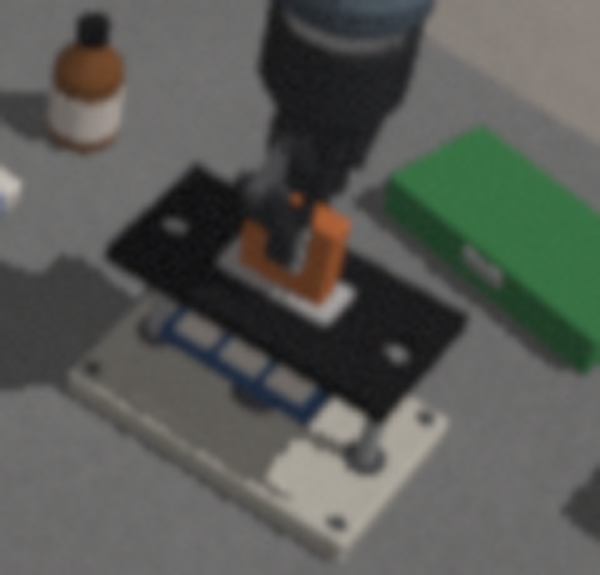

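The tip sits about 1 mm toward +y of the hole centre, so I'll shift +1 mm and lower further.

Emit:
step_arm(xyz=[[0, 1, 0], [0, 1, -3], [0, 1, -6], [0, 1, -9], [0, 1, -12], [0, 1, -15], [0, 1, -18], [0, 1, -20], [0, 1, -20]], spin=[0, 0, 0, 0, 0, 0, 0, 0, 0], fingers=[0, 0, 0, 0, 0, 0, 0, 0, 0])

```text
time_s: 7.75
eef_pos: [0.599, -0.2296, 0.1368]
eef_rot: [0.705, -0.052, 0.705, 0.052]
wrist_force: [0.4, -0.3, -3.0]
opening: 0.204
```

```bash
python3 - <<'E'
from h import *
np.set_printoptions(precision=4,suppress=True)
im=eyes.camera('wrist'); cv2.imwrite('pics/w5c.png',cv2.resize(im[:,:,::-1][80:128,226:278],None,fx=8,fy=8,interpolation=2))
im=eyes.camera('side'); cv2.imwrite('pics/s5.png',cv2.resize(im[:,:,::-1][175:290,290:410],None,fx=5,fy=5,interpolation=2))
o=ctrl.get_obs();print(o['time_s'],o['eef_pos'],o['wrist_force'],o['torque'],o['opening'])
E
```

```text
7.85 [ 0.5993 -0.2298  0.1373] [-0.3035 -1.0751 -3.1653] [-0.0193 -0.0379  0.0162] 0.2088768397540123
```

View pics/w5c.png

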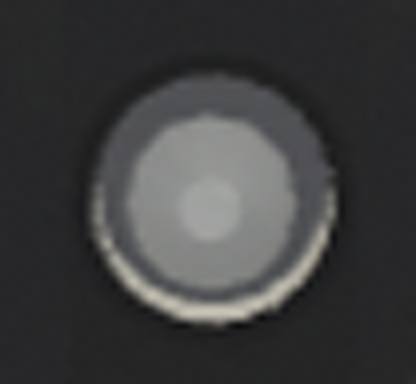

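View pics/s5.png

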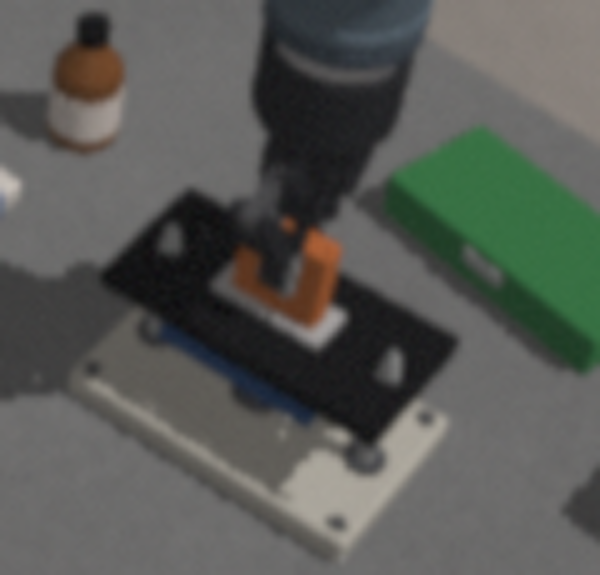

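Both pins are cleanly through. I'll press down in small increments, watching force.

Emit:
step_arm(xyz=[[0, 0, -2], [0, 0, -4], [0, 0, -6], [0, 0, -8], [0, 0, -9], [0, 0, -10], [0, 0, -11], [0, 0, -12]], spin=[0, 0, 0, 0, 0, 0, 0, 0], fingers=[0, 0, 0, 0, 0, 0, 0, 0])

```text
time_s: 8.65
eef_pos: [0.5994, -0.2298, 0.1258]
eef_rot: [0.705, -0.052, 0.705, 0.052]
wrist_force: [-1.4, 1.3, 1.6]
opening: 0.204
```

Emit:
step_arm(xyz=[[0, 0, -1], [0, 0, -2], [0, 0, -3], [0, 0, -4], [0, 0, -5], [0, 0, -6]], spin=[0, 0, 0, 0, 0, 0], fingers=[0, 0, 0, 0, 0, 0])

```text
time_s: 9.25
eef_pos: [0.5994, -0.2298, 0.1193]
eef_rot: [0.705, -0.052, 0.705, 0.052]
wrist_force: [-1.8, 1.3, 3.2]
opening: 0.202
```

Emit:
step_arm(xyz=[[0, 0, -1], [0, 0, -2], [0, 0, -3], [0, 0, -3]], spin=[0, 0, 0, 0], fingers=[0, 0, 0, 0])

```text
time_s: 9.65
eef_pos: [0.5993, -0.2298, 0.1161]
eef_rot: [0.705, -0.052, 0.705, 0.052]
wrist_force: [-2.7, 0.3, 3.1]
opening: 0.202
```

Drag is about 6.7 N and the carrier is sliding. I'll continue in 2–3 mm steps.

Emit:
step_arm(xyz=[[0, 0, -1], [0, 0, -2], [0, 0, -3]], spin=[0, 0, 0], fingers=[0, 0, 0])

```text
time_s: 9.95
eef_pos: [0.5993, -0.2298, 0.1132]
eef_rot: [0.705, -0.052, 0.705, 0.052]
wrist_force: [-1.4, 1.2, 3.5]
opening: 0.201
```

Emit:
step_arm(xyz=[[0, 0, -1], [0, 0, -2]], spin=[0, 0], fingers=[0, 0])

```text
time_s: 10.15
eef_pos: [0.5993, -0.2298, 0.1112]
eef_rot: [0.705, -0.052, 0.705, 0.052]
wrist_force: [-2.0, 0.5, 3.8]
opening: 0.202
```

Emit:
step_arm(xyz=[[0, 0, -1], [0, 0, -2]], spin=[0, 0], fingers=[0, 0])

```text
time_s: 10.35
eef_pos: [0.5993, -0.2298, 0.1092]
eef_rot: [0.705, -0.052, 0.705, 0.052]
wrist_force: [-2.1, 0.7, 3.9]
opening: 0.198
```

Emit:
step_arm(xyz=[[0, 0, -1], [0, 0, -2]], spin=[0, 0], fingers=[0, 0])

```text
time_s: 10.55
eef_pos: [0.5993, -0.2298, 0.1073]
eef_rot: [0.705, -0.052, 0.705, 0.052]
wrist_force: [-1.5, 0.1, 4.1]
opening: 0.199
```

Emit:
step_arm(xyz=[[0, 0, -1], [0, 0, -2]], spin=[0, 0], fingers=[0, 0])

```text
time_s: 10.75
eef_pos: [0.5993, -0.2298, 0.1052]
eef_rot: [0.705, -0.052, 0.705, 0.052]
wrist_force: [-1.3, 0.3, 3.4]
opening: 0.203
```

Emit:
step_arm(xyz=[[0, 0, -1], [0, 0, -2]], spin=[0, 0], fingers=[0, 0])

```text
time_s: 10.95
eef_pos: [0.5993, -0.2298, 0.1032]
eef_rot: [0.705, -0.052, 0.705, 0.052]
wrist_force: [-1.3, 0.4, 4.2]
opening: 0.209
```

Emit:
step_arm(xyz=[[0, 0, -1], [0, 0, -2]], spin=[0, 0], fingers=[0, 0])

```text
time_s: 11.15
eef_pos: [0.5994, -0.2298, 0.1018]
eef_rot: [0.705, -0.052, 0.705, 0.052]
wrist_force: [-3.9, 1.9, 9.8]
opening: 0.203
```

Emit:
step_arm(xyz=[[0, 0, -1], [0, 0, -2]], spin=[0, 0], fingers=[0, 0])

```text
time_s: 11.35
eef_pos: [0.5995, -0.2299, 0.1006]
eef_rot: [0.705, -0.052, 0.705, 0.052]
wrist_force: [-4.5, 1.9, 14.2]
opening: 0.197
```

Stop contact: force rose from 4 to 14 N, so about 17.6 N on the slides including plate weight. One more millimetre and hold.

Emit:
step_arm(xyz=[[0, 0, -1], [0, 0, -1], [0, 0, -1], [0, 0, -1]], spin=[0, 0, 0, 0], fingers=[0, 0, 0, 0])

```text
time_s: 11.75
eef_pos: [0.5995, -0.2299, 0.1003]
eef_rot: [0.705, -0.052, 0.705, 0.052]
wrist_force: [-6.4, 3.3, 15.3]
opening: 0.203
```

```bash
python3 - <<'E'
from h import *
print(ctrl.get_obs()['time_s'],ctrl.get_obs()['eef_pos'],ctrl.get_obs()['wrist_force'],ctrl.get_obs()['torque'])
E
```

```text
11.75 [ 0.5995268  -0.22991241  0.1002609 ] [-6.43154572  3.25450535 15.29613543] [0.66767444 1.25173582 0.07322616]
```

Emit:
step_arm(xyz=[[-1, 0.5, -1], [-1, 0.5, -1], [-1, 0.5, -1], [-1, 0.5, -1]], spin=[0, 0, 0, 0], fingers=[0, 0, 0, 0])

```text
time_s: 12.15
eef_pos: [0.5993, -0.2298, 0.0999]
eef_rot: [0.706, -0.053, 0.704, 0.051]
wrist_force: [-4.8, 2.5, 16.2]
opening: 0.198
```

```bash
python3 - <<'E'
from h import *
o=ctrl.get_obs();print(o['time_s'],o['eef_pos'],o['wrist_force'],o['torque'])
E
```

```text
12.15 [ 0.59929461 -0.22981646  0.09991123] [-4.83166646  2.54692157 16.22578241] [ 0.57473643  1.01657137 -0.01066878]
```

Emit:
step_arm(xyz=[[-1, 0.5, -1], [-1, 0.5, -1], [-1, 0.5, -1], [-1, 0.5, -1], [-1, 0.5, -1]], spin=[0, 0, 0, 0, 0], fingers=[0, 0, 0, 0, 0])

```text
time_s: 12.65
eef_pos: [0.5991, -0.2298, 0.0996]
eef_rot: [0.707, -0.053, 0.704, 0.051]
wrist_force: [-2.7, 2.6, 18.2]
opening: 0.205
```

Emit:
step_arm(xyz=[[0, 0, 0], [0, 0, 0], [0, 0, 0], [0, 0, 0], [0, 0, 0]], spin=[0, 0, 0, 0, 0], fingers=[0, 0, 0, 0, 0])

```text
time_s: 13.15
eef_pos: [0.5991, -0.2298, 0.0996]
eef_rot: [0.707, -0.053, 0.704, 0.051]
wrist_force: [-2.3, 2.8, 17.7]
opening: 0.201
```

```bash
python3 - <<'E'
from h import *
o=ctrl.get_obs();print(o['time_s'],o['eef_pos'],o['wrist_force'],o['torque'])
for n in ('wrist','side'):
    cv2.imwrite(f'pics/{n}6.png',eyes.camera(n)[:,:,::-1])
i=cv2.imread('pics/side6.png');cv2.imwrite('pics/s6.png',cv2.resize(i[175:290,290:410],None,fx=5,fy=5,interpolation=2))
E
```

```text
13.15 [ 0.59910993 -0.22976028  0.09962608] [-2.28503106  2.7899333  17.71151873] [ 0.45997809  0.74168162 -0.03205377]
```

View pics/wrist6.png

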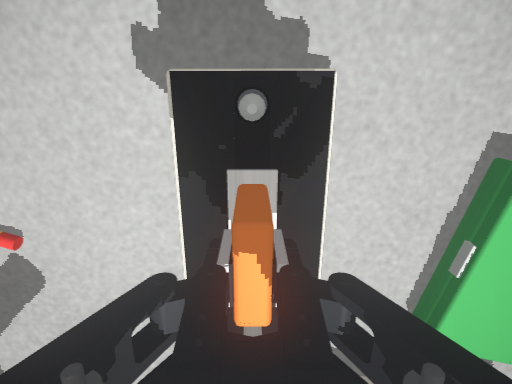

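View pics/s6.png

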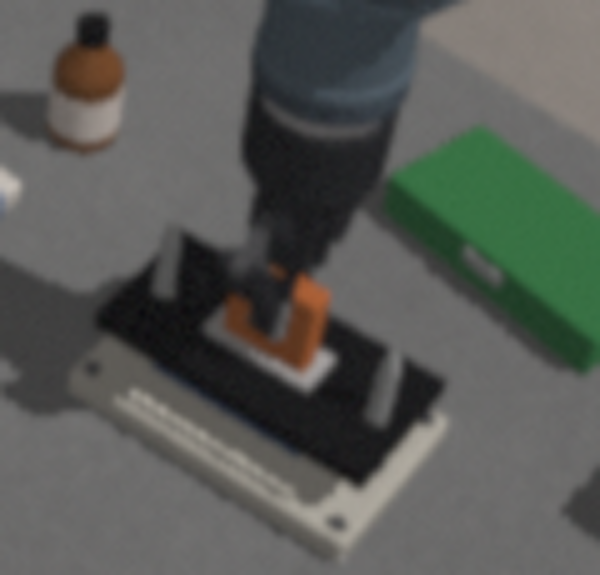

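I've held about 18 N at the wrist (about 21 N on the slides) for well over 0.5 s, with both pins through. Now I unload gently before letting go.

Emit:
step_arm(xyz=[[0, 0, 0.7], [0, 0, 1.5], [0, 0, 2.2], [0, 0, 3], [0, 0, 3], [0, 0, 3]], spin=[0, 0, 0, 0, 0, 0], fingers=[0, 0, 0, 0, 0, 0])

```text
time_s: 13.85
eef_pos: [0.599, -0.2297, 0.1014]
eef_rot: [0.707, -0.053, 0.704, 0.051]
wrist_force: [-0.7, 0.3, 10.5]
opening: 0.204
```

Emit:
step_arm(xyz=[[0, 0, 0.5], [0, 0, 1], [0, 0, 1.5], [0, 0, 1.5]], spin=[0, 0, 0, 0], fingers=[0, 0, 0, 0])

```text
time_s: 14.25
eef_pos: [0.5989, -0.2296, 0.1023]
eef_rot: [0.707, -0.053, 0.704, 0.051]
wrist_force: [0.3, -0.1, 7.4]
opening: 0.203
```

Emit:
step_arm(xyz=[[0, 0, 0.5], [0, 0, 1], [0, 0, 1.5], [0, 0, 1.5]], spin=[0, 0, 0, 0], fingers=[0, 0, 0, 0])

```text
time_s: 14.65
eef_pos: [0.5985, -0.2294, 0.103]
eef_rot: [0.706, -0.052, 0.704, 0.051]
wrist_force: [3.7, -1.0, 4.6]
opening: 0.203
```

Emit:
step_arm(xyz=[[0.5, 0, 0.5], [1, -0.5, 1], [1, -0.5, 1], [1, -0.5, 1]], spin=[0, 0, 0, 0], fingers=[0, 0, 0, 0])

```text
time_s: 15.05
eef_pos: [0.5984, -0.2293, 0.1032]
eef_rot: [0.705, -0.052, 0.705, 0.052]
wrist_force: [3.5, -1.8, 4.0]
opening: 0.203
```

```bash
python3 - <<'E'
from h import *
o=ctrl.get_obs();print(o['time_s'],o['eef_pos'],o['wrist_force'],o['torque'])
q=o['eef_rot'];print(R.from_quat([q[1],q[2],q[3],q[0]]).as_matrix().round(4))
E
```

```text
15.05 [ 0.59836566 -0.22933144  0.10323526] [ 3.53658027 -1.83010991  4.04549291] [-0.37163153 -0.86848602  0.00995162]
[[ 2.000e-04 -1.464e-01  9.892e-01]
 [-1.000e-04  9.892e-01  1.464e-01]
 [-1.000e+00 -1.000e-04  2.000e-04]]
```

Emit:
step_arm(xyz=[[0.5, -0.5, 0.5], [1, -0.5, 1], [1, -0.5, 1], [1, -0.5, 1]], spin=[0, 0, 0, 0], fingers=[0, 0, 0, 0])

```text
time_s: 15.45
eef_pos: [0.5986, -0.2294, 0.1037]
eef_rot: [0.705, -0.052, 0.706, 0.052]
wrist_force: [0.7, -0.6, 1.7]
opening: 0.206
```

Emit:
step_arm(xyz=[[0, 0, 0.5], [0, 0, 1], [0, 0, 1]], spin=[0, 0, 0], fingers=[0, 0, 0])

```text
time_s: 15.75
eef_pos: [0.5986, -0.2294, 0.1045]
eef_rot: [0.705, -0.052, 0.706, 0.052]
wrist_force: [0.6, 0.2, -3.1]
opening: 0.202
```

```bash
python3 - <<'E'
from h import *
o=ctrl.get_obs();print(o['time_s'],o['eef_pos'],o['wrist_force'],o['torque'])
E
```

```text
15.75 [ 0.59855755 -0.22936657  0.10453588] [ 0.56590687  0.23933034 -3.090987  ] [-0.09516675 -0.17096979 -0.0260463 ]
```

The plate's weight is now on the arm, so I'll lower it slightly back onto the carrier and open.

Emit:
step_arm(xyz=[[0, 0, -0.5], [0, 0, -0.7], [0, 0, -0.7]], spin=[0, 0, 0], fingers=[0, 0, 0])

```text
time_s: 16.05
eef_pos: [0.5987, -0.2294, 0.1042]
eef_rot: [0.705, -0.052, 0.706, 0.052]
wrist_force: [-0.6, 0.6, -0.2]
opening: 0.2
```

Emit:
step_arm(xyz=[[0, 0, 0], [0, 0, 0], [0, 0, 0], [0, 0, 0], [0, 0, 0], [0, 0, 0], [0, 0, 0], [0, 0, 0]], spin=[0, 0, 0, 0, 0, 0, 0, 0], fingers=[24, 28, 34, 42, 55, 70, 85, 85])

```text
time_s: 16.85
eef_pos: [0.5993, -0.2298, 0.1046]
eef_rot: [0.705, -0.052, 0.705, 0.052]
wrist_force: [-0.6, -1.0, -0.1]
opening: 0.845
```

```bash
python3 - <<'E'
from h import *
o=ctrl.get_obs();print(o['time_s'],o['eef_pos'],o['wrist_force'],o['torque'],o['opening'])
cv2.imwrite('pics/w7.png',eyes.camera('wrist')[:,:,::-1])
E
```

```text
16.85 [ 0.59927498 -0.22978444  0.10458419] [-0.55430784 -1.00154022 -0.05030995] [-0.02385882  0.01183388  0.00362636] 0.8450510226706391
```

View pics/w7.png

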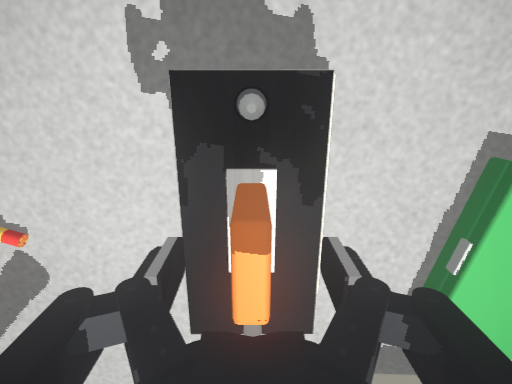

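Released, and the fingers are clear of the grip. I retract straight up and check.

Emit:
step_arm(xyz=[[0, 0, 10], [0, 0, 30], [0, 0, 60], [0, 0, 90], [0, 0, 120], [0, 0, 150], [0, 0, 170], [0, 0, 170], [0, 0, 170]], spin=[0, 0, 0, 0, 0, 0, 0, 0, 0], fingers=[85, 85, 85, 85, 85, 85, 85, 85, 85])

```text
time_s: 17.8
eef_pos: [0.5993, -0.2298, 0.2751]
eef_rot: [0.705, -0.052, 0.705, 0.052]
wrist_force: [0.2, -0.3, -0.5]
opening: 0.851
```

```bash
python3 - <<'E'
from h import *
o=ctrl.get_obs();print(o['time_s'],o['eef_pos'],o['wrist_force'],o['opening'])
c=cam('wrist');np.save('w8.npy',c['P'])
cv2.imwrite('pics/w8.png',eyes.camera('wrist')[:,:,::-1])
i=eyes.camera('side')[:,:,::-1];cv2.imwrite('pics/side8.png',i);cv2.imwrite('pics/s8.png',cv2.resize(i[175:290,290:410],None,fx=5,fy=5,interpolation=2))
E
```

```text
17.8 [ 0.59931407 -0.2297635   0.27507898] [ 0.22889195 -0.28848186 -0.48676167] 0.8511038149318483
```

View pics/w8.png

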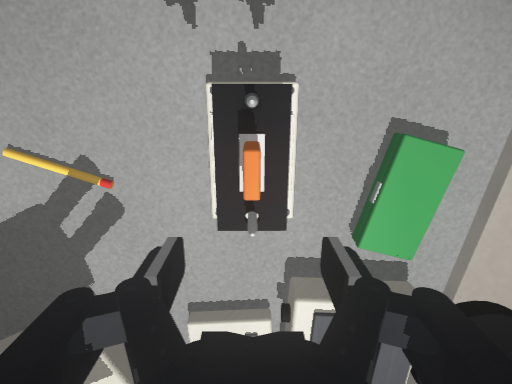

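View pics/s8.png

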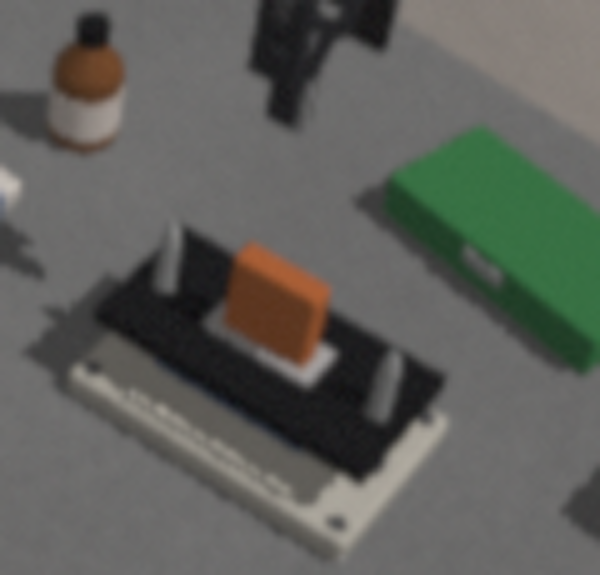

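The plate is on both pins on the carrier, with the gripper clear. One numeric level check from the corners.

```bash
python3 - <<'E'
from h import *
c=cam('wrist');c['P']=np.load('w8.npy');s=cam('side')
i=cv2.imread('pics/w8.png');g=i.max(2)
m=np.zeros_like(g);m[82:234,205:300]=(g[82:234,205:300]<60)
for r in (88,120,226): 
    x=np.where(m[r])[0];print(r,x.min(),x.max())
# top-plane pair: side-view corners (s8 crop) vs rays from wrist
P=lambda x,y:((x+.5)/5-.5+290,(y+.5)/5-.5+175)
f=P(445,378);n=P(362,470);l=P(97,310);b=P(183,228)
for nm,w,q in (('far +x? (212,84)',(212,84),l),('(293,84)',(293,84),b),('(286,230)',(286,230),f),('(218,230)',(218,230),n)):
    p,r=tri([(c,w),(s,q)]);print(nm,p.round(4),r)
E
```

```text
88 212 291
120 214 289
226 218 285
far +x? (212,84) [ 0.5418 -0.1464  0.0654] [array([0.6, 1.3]), array([-0.5, -0.1])]
(293,84) [ 0.6318 -0.1324  0.0617] [array([0.4, 0.8]), array([-0.3, -0. ])]
(286,230) [ 0.656  -0.3105  0.0654] [array([0.1, 0.2]), array([-0.1,  0. ])]
(218,230) [ 0.5679 -0.3222  0.0682] [array([0.2, 0.2]), array([-0.1,  0. ])]
```

```bash
python3 - <<'E'
from bench import hand_in
print(hand_in())
E
```

```text
the job is handed in; nothing more can be done
None
```

The slide press is closed: the black plate sits on both guide pins, resting on the carrier, and the gripper is open and clear above it. I handed the job in at about 18 s, well under the 48 s limit.

- **Push:** The carrier slid at about 7 N, then the force rose clearly at the stop with the plate's underside roughly 54 mm above the bench. I held about 18 N at the wrist, roughly 21 N on the slides counting the plate's weight, for over 0.5 s. No wrist reading went above about 18 N.
- **Side load:** While I pressed, the pins pushed back sideways with up to about 7 N, so a little of the push may have gone into pin friction. I eased most of it off before the final hold.
- **Release:** When I unloaded before letting go, I raised the plate slightly too far, so the arm briefly carried nearly its full weight. I lowered it back until the wrist force was about zero and then opened the fingers.
- **Level and position:** In the last pictures both pins stand through the holes. The corner heights agreed to within 62–68 mm, which is about the accuracy of that measurement.
- **Bystanders:** I saw the pencil and bottle undisturbed in the last views. The mailer was only partly in view and the dish was not checked at the end, but the arm did not go near either of them.

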